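# Scan the label of the appliance in the test bay

### The job

Slide the clear sash of the test bay all the way up by the handle on its top and leave it up; then pick up the hand scanner and point it squarely at the barcode label on the waffle iron's sloping front, the window about 8 cm from the label, and hold it still there for two seconds without anything touching the waffle iron. Then lay the scanner back on its stand the way it lay before, let go, and leave everything else where it stands.

Things in the scene. Friction and masses are not known exactly. Their poses are not given: they have to be found in the camera images.
- sash (a joint): Travel of the sliding sash, m: 0 is fully down, 0.16 is fully up against its stop. It is stiff (about 12 N to lift) and stays where it is left.
- sash_handle (a point): Centre of the sash's pull: a black bar 130 mm long (along the bay's y), 14 mm thick, 20 mm high, on two posts 55 mm either side of this point, 25 mm above the top rail; 183 mm above the table when the sash is down. The sash is a clear panel 350 mm wide in an aluminium frame; its lower edge is 8 mm above the table when down, 168 mm when up.
- bay: The test bay: grey base plate (8 mm thick, 400 mm wide, x from -30 to 310 mm), two aluminium guide posts (320 mm high, at y = 188 and -188 mm) and clear sides 170 mm high; open at the top. Origin: on the table, mid-width, in the sash's plane; x points into the bay, away from the robot; y along the sash. Fixed.
- unit: The white waffle iron with a round steel lid, standing on the bay's base plate: 225 mm deep, 220 mm wide, 145 mm high, black front panel sloping back, facing the robot. Origin: centre of its underside, x towards its rear. Fixed. Its front edge is 120 mm before the origin.
- label: White label with black bars, 62 mm wide (its y) by 40 mm (its x, up the slope), in the middle of the waffle iron's front panel. Origin: centre of its surface, about 63 mm above the table. Its z axis points out of the label, 40 degrees above level, towards the robot.
- scanner: Grey hand scanner, 0.2 kg. Its handle is a bar 130 mm long (x from -70 to 60 mm), 32 mm wide (y), 30 mm high; the head at the front (+x) end is bent 40 degrees down. Origin: underside of the handle, mid-width; x forwards, z up. On the stand it lies upright, its beam pointing forwards and 40 degrees down.
- scanner_grip (a point): Where to hold the scanner from above, across its width (32 mm): on the handle's middle line, 26 mm above the handle's underside (4 mm below its top).
- head: The scanner's head, 50 mm wide and 28 mm thick. Origin: centre of its window, 114 mm ahead of and 30 mm below the scanner's origin; its x axis is the beam, coming out of the window; y is the scanner's y.
- stand: The scanner's stand: dark foot 100 by 110 mm, narrow column and flat rubber top without lips, 90 mm long (x from -50 to 40 mm), 40 mm wide, 60 mm above the table. Origin: on the table, under the scanner's origin as it lies; x is the way the scanner's head points, which hangs free beyond the top. Fixed.
- tray: Grey open parts tray, 130 by 160 mm, 35 mm high, fixed. Origin: centre of its underside. Bystander.
- burr: Steel grinder ring, 52 mm across, 14 mm high, in the tray. Bystander.
- mug: White mug, 80 mm across, 92 mm high. Bystander.
- spray: White bottle, 48 mm across, 130 mm high. Bystander.
- screwdriver: Screwdriver lying on the table between the robot and the bay. Bystander.
Mind the look-alikes: they are no part of the job. Leave any turquoise look-alike of the stand alone. Leave any orange look-alike of the scanner alone.

How it is judged:
By the outcome, as a careful person would: the job done as asked, in the order asked, and still so for the second after the job is handed in, with the robot touching nothing.
It also fails if it takes over 72 s, if anything falls off the work surface, if the arm or the gripper's body presses on something with over 40 N, if the wrist force passes 120 N, or if a joint passes its speed limit or range.

### The arm

A 7-joint arm with a two-finger parallel gripper is mounted at the origin on the work surface. World frame = base frame: x ahead of the robot, y to its left, z up, the work surface at z = 0. Lengths are in m, angles in rad, forces in N, time in s.
With the tool pointing down it reaches from about 0.4 to 0.875 m from the base axis. Payload 6.5 kg.
Tool frame: the origin (TCP) lies at the very end of the fingers, on their centre line; the grasp point (between the pads) lies 19 mm behind it; z points along the fingers, y is the line along which they close (so a half turn about z gives the same grasp; the last joint's range is limited). The gripper opens to 88 mm and grips with 3 to 60 N. Pads are 18 mm wide; open, the fingers measure 123 mm over their backs; the gripper's body (75 mm by 187 mm) begins 45 mm behind the grasp point.
Start: joints at [1.198, 0.536, -0.004, 1.538, 0.003, 1.067, -0.071], TCP at [0.196, -0.62, 0.239] pointing down, gripper open.
Joint ranges: [-2.7, 2.7], [-0.37, 2.16], [-1.27, 1.26], [0.24, 2.4], [-1.31, 4.45], [0.19, 1.91], [-2.76, 2.76]. Speed limits (rad/s): [2.39, 2.39, 3.14, 3.14, 3.14, 3.14, 3.14].

### API

Orientations are given as a unit quaternion [x, y, z, w].
In Python, from rig import r gives the robot as it stands.
- The arm moves only by the shell command python3 -m crank 'ROWS' [OPENING] [FORCE]. ROWS is JSON, a list that holds one entry, the list of rows, each a list of 6 numbers: the shift along the tool's x, y, z as a fraction of full scale, then the turn, a rotation vector about the tool's x, y, z as a fraction of full scale. In form: [[[tx, ty, tz, wx, wy, wz], ...]]. A call has exactly 10 rows; each row shifts and turns the commanded pose from where the row before left it, along the tool's axes as they then stand; what a row does not reach is not made up. Full scale, the value 1, is 2 cm for a shift and 360 degrees for a turn. A row lasts 1/10 s, in which the tool goes at most 50 mm and 8.59 degrees, less where a joint would pass 70% of its speed; a pose out of reach is approached as far as the arm can. A call with a number of a shift or a turn outside -1 to 1 is refused whole. A call with a gripper value outside its range is refused whole. OPENING is the opening, from 0 (shut) to 1 (fully open), set as the call begins (- or left out, the last holds). The fingers move at their own pace and stop on an object; FORCE is the grip in N (left out, the last holds). Time passes only in rows, so rows that do not move let the fingers close, or fill a call up. It gives the time, the measured TCP pose, the force, the opening and the grip force at its end, in the units of the state.
- r.observe(): the state, without advancing time (a new reading comes with each control period).
- r.snapshot(name): name is "scene" or "top" or "wrist"; returns a dict with "img" (420x560x3 uint8, red, green, blue), "mtx" (3x3 intrinsics, pixels), "D" ([k1, k2, p1, p2, k3] as OpenCV has them; the pictures are not rectified), "R" (3x3) and "t" (3): a world point X has camera coordinates R X + t. Camera axes: x right, y down, z forward; pixel columns grow to the right and rows downward; lengths in m; the calibration is good to about 2 mm. A picture is of the moment at which its call begins. There is no depth.
- r.close_job(): hands the job in; it is judged then, once.
The state is a dict: "time_s": time; "joints": joint angles; "qvel": joint speeds; "effort": joint torques, N m; "position": TCP position; "tcp_rot": TCP orientation; "contact_force": force on the tool from outside, world axes, zero at the start; "wrist_torque": the same for the moment, N m; "grip_width": finger opening in m; "grip_force": force on a finger pad.
Only numpy, scipy, OpenCV 4.12 (cv2) and the standard library are available. Lean on these libraries where they do the work, as an engineer would, in place of code of your own. Each camera call takes 0.05 s, during which the arm holds its last target. There are 200 camera calls.

## Working session

There is one attempt and no reset: what is moved stays moved. The work goes in short steps, Python scripts to look and compute and a shell command to move; the robot and the scene stay as the last step left them, time stands still between calls to the robot, and variables do not carry over. Pictures are saved under pics/ and viewed, at most 10 in all, crops included, and the job is handed in when it is done.

```bash
ls; mkdir -p pics; python3 - <<'E'
from rig import r
import cv2
for n in ("scene","top"):
    s=r.snapshot(n); cv2.imwrite(f"pics/{n}0.png",s["img"][:,:,::-1])
    print(n,s["mtx"].tolist(),s["D"],s["R"].tolist(),s["t"])
o=r.observe();print(o["position"],o["tcp_rot"],o["time_s"],o["grip_width"])
E
```

```text
pics
scene [[487.98544170967, 0.0, 272.61067054114426], [0.0, 487.98544170967, 201.32780161863462], [0.0, 0.0, 1.0]] [-0.03354436  0.          0.          0.          0.        ] [[-0.4044461149350545, 0.9144243941414072, -0.015854573884550274], [0.7887218038342132, 0.33996785175309996, -0.5121911517498975], [-0.46297003819949845, -0.21965856954260238, -0.8587251344615763]] [ 0.21172613 -0.39113065  1.51379932]
top [[407.3576042470255, 0.0, 278.23554074408594], [0.0, 407.3576042470255, 211.98055458858664], [0.0, 0.0, 1.0]] [0.01823741 0.         0.         0.         0.        ] [[-0.013967591376035678, -0.999896458966155, 0.0034608868944809978], [-0.9897822794612439, 0.013334940607084749, -0.14196203233086493], [0.1419011827140849, -0.005408392177886023, -0.9898660533821705]] [0.04075997 0.5831043  1.02945762]
[ 0.19611857 -0.61913226  0.23793179] [ 9.88253540e-01  1.52821288e-01 -1.65624641e-04 -7.53047225e-04] 0.1 0.08829866313347433
```

View pics/scene0.png

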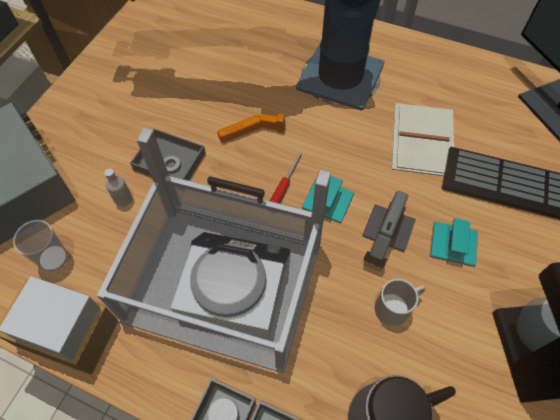

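View pics/top0.png

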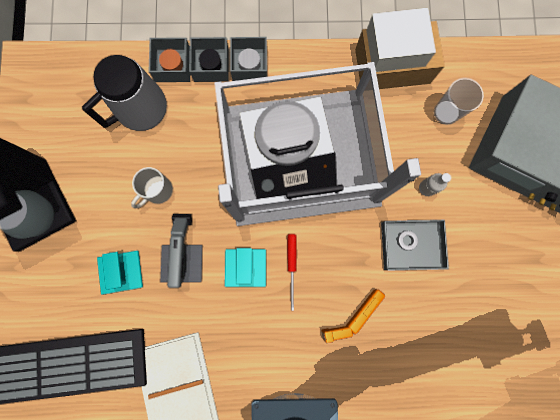

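The scene view shows the sash handle at about (236,189), the scanner at (388,228) and the label panel at (225,243). In the top view the handle is at (315,190), the scanner at (178,250) with its head up at (181,218), and the label at (295,179). I'll zoom in on these with a composite.

```bash
cat > h.py <<'E'
import numpy as np, cv2
from rig import r
from scipy.spatial.transform import Rotation as Ro
def ray(s,p):
    u=cv2.undistortPoints(np.array([[p]],float),s["mtx"],s["D"])[0,0]
    R,t=np.array(s["R"]),np.array(s["t"]); d=R.T@np.array([u[0],u[1],1]); return -R.T@t,d/np.linalg.norm(d)
def onz(s,p,z):
    c,d=ray(s,p); return c+d*(z-c[2])/d[2]
def tri(s1,p1,s2,p2):
    a,d=ray(s1,p1); b,e=ray(s2,p2)
    k=np.linalg.lstsq(np.c_[d,-e],b-a,rcond=None)[0]; P,Q=a+k[0]*d,b+k[1]*e
    return (P+Q)/2,np.linalg.norm(P-Q)
def proj(s,X):
    return cv2.projectPoints(np.array(X,float).reshape(-1,3),cv2.Rodrigues(np.array(s["R"]))[0],np.array(s["t"]),s["mtx"],s["D"])[0][:,0]
def crop(img,x,y,w,h,k):
    return cv2.resize(img[y:y+h,x:x+w,::-1],None,fx=k,fy=k,interpolation=cv2.INTER_CUBIC)
E
python3 - <<'E'
from h import *
a=r.snapshot("scene")["img"];b=r.snapshot("top")["img"]
c=np.vstack([np.hstack([crop(b,270,160,80,60,5),crop(b,150,205,80,60,5)]),np.hstack([crop(a,195,165,80,60,5),crop(a,355,185,80,60,5)])])
cv2.imwrite("pics/c1.png",c)
E
```

```text
(no output)
```

View pics/c1.png

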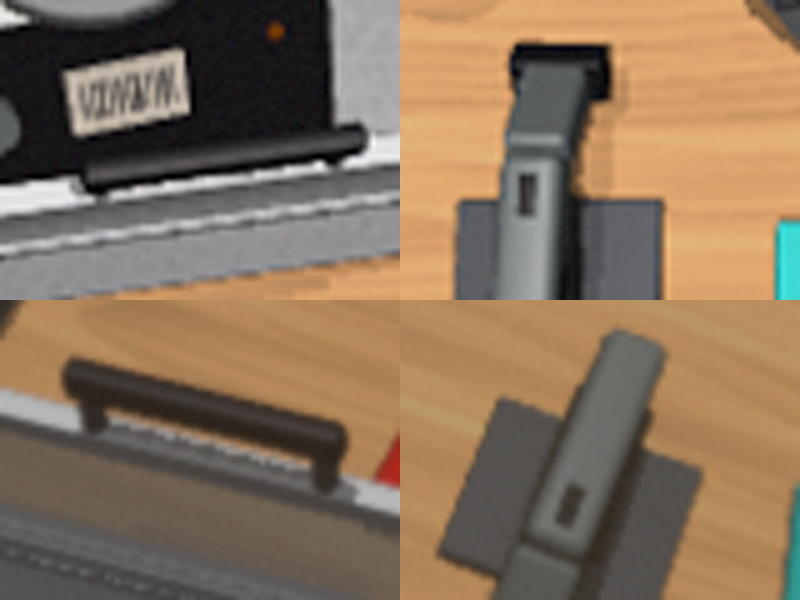

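The crops show the handle bar ends, label corners and scanner top face (bend line and tail end) clearly, so I'll compute positions from them.

```bash
python3 - <<'E'
from h import *
np.set_printoptions(precision=4,suppress=True)
a=r.snapshot("scene");b=r.snapshot("top")
L=tri(b,(287.2,195.6),a,(263.4,192.4));Rr=tri(b,(342.4,187.6),a,(209,180.3));print("handle",L,Rr)
for p in ((287.2,195.6),(342.4,187.6)):print(onz(b,p,.183))
for p in ((263.4,192.4),(209,180.3)):print(onz(a,p,.183))
print("scanner scene tail",onz(a,(397.4,191),.09),onz(a,(408,195.4),.09),"bend",onz(a,(381,233),.09),onz(a,(393,236),.09))
print("top bend",onz(b,(172,234),.09),onz(b,(184,235.4),.09))
# tail in top: gray scanner mask
g=b["img"].astype(int);m=((g.max(2)-g.min(2)<25)&(g.min(2)>85)&(g.max(2)<190)).astype(np.uint8)
m[:205]=0;m[300:]=0;m[:,:150]=0;m[:,215:]=0
for y in range(225,295,5):
    x=np.where(m[y])[0]; 
    if len(x):print(y,x.min(),x.max(),onz(b,(x.min(),y),.09)[:2],onz(b,(x.max()+1,y),.09)[:2])
print("tail row",np.where(m.sum(1)>3)[0].max())
q=np.array([[63,72],[183,48],[190,113],[72,136]])/5+[270,160]
# label: top centre at z=.063; lower edge z lower
print("label",onz(b,q.mean(0),.063)); zz=[.063+.02*np.cos(np.radians(40))]*2+[.063-.02*np.cos(np.radians(40))]*2
print([onz(b,p,z) for p,z in zip(q,zz)])
E
```

```text
handle (array([0.5971, 0.0136, 0.2028]), np.float64(0.0011538189312784105)) (array([ 0.6143, -0.1114,  0.1998]), np.float64(0.001138714640487016))
[0.601  0.0125 0.183 ]
[ 0.6179 -0.1147  0.183 ]
[0.586  0.0084 0.183 ]
[ 0.6053 -0.1179  0.183 ]
scanner scene tail [0.4013 0.2808 0.09  ] [0.4033 0.308  0.09  ] bend [0.5275 0.2786 0.09  ] [0.524  0.3064 0.09  ]
top bend [0.525  0.2977 0.09  ] [0.5211 0.2679 0.09  ]
225 173 183 [0.5474 0.2957] [0.547  0.2684]
230 173 182 [0.5349 0.2954] [0.5346 0.2706]
235 171 179 [0.5225 0.3001] [0.5222 0.2778]
240 170 181 [0.5101 0.3023] [0.5097 0.2726]
245 170 180 [0.4977 0.302 ] [0.4973 0.2748]
250 162 200 [0.4857 0.3213] [0.4843 0.2253]
255 162 200 [0.4734 0.321 ] [0.472  0.2251]
260 161 200 [0.4612 0.3231] [0.4597 0.2249]
265 161 200 [0.449  0.3228] [0.4475 0.2248]
270 162 200 [0.4368 0.32  ] [0.4354 0.2246]
275 161 200 [0.4247 0.3221] [0.4232 0.2244]
280 160 200 [0.4127 0.3242] [0.4112 0.2243]
285 168 178 [0.4004 0.3044] [0.3999 0.2777]
tail row 287
label [ 0.6682 -0.0131  0.063 ]
[array([0.6758, 0.0204, 0.0783]), array([ 0.6876, -0.0417,  0.0783]), array([ 0.6601, -0.0469,  0.0477]), array([0.6485, 0.0156, 0.0477])]
```

```bash
python3 -m crank '[[[0,0,-0.3,0,0,-0.0222],[0,0,-0.3,0,0,-0.0222],[0,0,-0.3,0,0,-0.0222],[0,0,-0.3,0,0,-0.0222],[0,0,-0.3,0,0,-0.0222],[0,0,-0.3,0,0,-0.0222],[0,0,-0.3,0,0,-0.0222],[0,0,-0.2,0,0,-0.0222],[0,0,0,0,0,-0.0222],[0,0,0,0,0,-0.0222]]]'
python3 -m crank '[[[0.9,0.6,0,0,0,0],[0.9,0.6,0,0,0,0],[0.9,0.6,0,0,0,0],[0.9,0.6,0,0,0,0],[0.9,0.6,0,0,0,0],[0.9,0.6,0,0,0,0],[0.9,0.6,0,0,0,0],[0.9,0.6,0,0,0,0],[0.9,0.6,0,0,0,0],[0.9,0.6,0,0,0,0]]]'
```

```text
time_s: 1.3
position: [0.1962, -0.6197, 0.2848]
tcp_rot: [0.657, 0.754, -0.0, 0.0]
contact_force: [-0.8, 0.4, 1.0]
grip_width: 0.0882
grip_force: 0.0
time_s: 2.3
position: [0.292, -0.4247, 0.2848]
tcp_rot: [0.659, 0.752, -0.0, 0.0]
contact_force: [0.5, 0.8, -0.9]
grip_width: 0.088
grip_force: 0.0
```

```bash
python3 -m crank '[[[0.97,0.6,0,0,0,0],[0.97,0.6,0,0,0,0],[0.97,0.6,0,0,0,0],[0.97,0.6,0,0,0,0],[0.97,0.6,0,0,0,0],[0.97,0.6,0,0,0,0],[0.97,0.6,0,0,0,0],[0.97,0.6,0,0,0,0],[0.97,0.6,0,0,0,0],[0.97,0.6,0,0,0,0]]]'
python3 -m crank '[[[0.97,0.6,0,0,0,0],[0.97,0.6,0,0,0,0],[0.97,0.6,0,0,0,0],[0.97,0.6,0,0,0,0],[0.97,0.6,0,0,0,0],[0.97,0.6,0,0,0,0],[0.97,0.6,0,0,0,0],[0.97,0.6,0,0,0,0],[0,0,0,0,0,0],[0,0,0,0,0,0]]]'
python3 - <<'E'
from h import *
s=r.snapshot("wrist");cv2.imwrite("pics/w1.png",s["img"][:,:,::-1]);print(r.observe()["position"])
print(proj(s,[[.606,-.049,.183],[.606,-.049,.2],[.668,-.013,.063]]))
E
```

```text
time_s: 3.3
position: [0.3857, -0.2167, 0.2848]
tcp_rot: [0.659, 0.752, -0.0, 0.0]
contact_force: [0.6, -0.1, 0.0]
grip_width: 0.0881
grip_force: 0.0
time_s: 4.3
position: [0.4602, -0.0514, 0.2846]
tcp_rot: [0.659, 0.752, -0.0, -0.0]
contact_force: [-0.3, 0.7, -0.0]
grip_width: 0.0882
grip_force: 0.0
[ 0.45998107 -0.05200442  0.28457252]
[[468.39065502 237.90661439]
 [480.27195997 246.76787025]
 [477.10958942 172.24083582]]
```

View pics/w1.png

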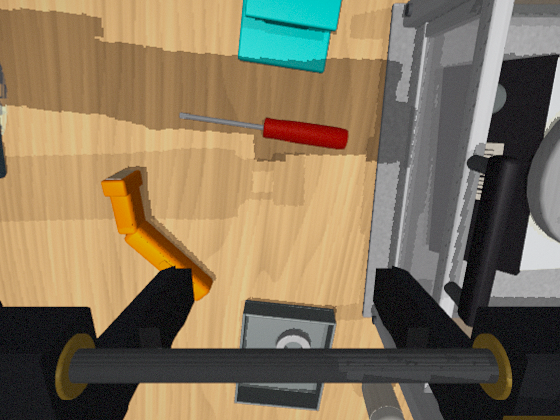

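The wrist view shows the black bar running from about (501,162) to (473,320). I'll triangulate it against the other views.

```bash
python3 - <<'E'
from h import *
np.set_printoptions(precision=4,suppress=True)
a=r.snapshot("scene");b=r.snapshot("top");w=r.snapshot("wrist")
for pw,pt,ps in (((501,163),(287.2,195.6),(263.4,192.4)),((473,319),(342.4,187.6),(209,180.3))):
    print(tri(b,pt,w,pw)[0],tri(a,ps,w,pw)[0],onz(w,pw,.183),onz(w,pw,.2))
E
```

```text
[0.5967 0.0123 0.2054] [0.5974 0.0128 0.2036] [0.6113 0.0095 0.183 ] [0.6002 0.0111 0.2   ]
[ 0.6145 -0.1096  0.2054] [ 0.6166 -0.109   0.2042] [ 0.6323 -0.1224  0.183 ] [ 0.6197 -0.1117  0.2   ]
```

```bash
python3 -m crank '[[[-0.1,0.91,0,0,0,0],[-0.1,0.91,0,0,0,0],[-0.1,0.91,0,0,0,0],[-0.1,0.91,0,0,0,0],[-0.1,0.91,0,0,0,0],[-0.1,0.91,0,0,0,0],[-0.1,0.91,0,0,0,0],[-0.1,0.91,0,0,0,0],[0,0,0.5,0,0,0],[0,0,0.9,0,0,0]]]'
python3 -m crank '[[[0,0,0.9,0,0,0],[0,0,0.9,0,0,0],[0,0,0.8,0,0,0],[0,0,0.7,0,0,0],[0,0,0,0,0,0],[0,0,0,0,0,0],[0,0,0,0,0,0],[0,0,0,0,0,0],[0,0,0,0,0,0],[0,0,0,0,0,0]]]'
python3 -m crank '[[[0,0,0,0,0,0],[0,0,0,0,0,0],[0,0,0,0,0,0],[0,0,0,0,0,0],[0,0,0,0,0,0],[0,0,0,0,0,0],[0,0,0,0,0,0],[0,0,0,0,0,0],[0,0,0,0,0,0],[0,0,0,0,0,0]]]' 0 50
```

```text
time_s: 5.5
position: [0.607, -0.0485, 0.2566]
tcp_rot: [0.66, 0.752, 0.0, 0.001]
contact_force: [-0.5, -0.3, 0.3]
grip_width: 0.0884
grip_force: 0.0
time_s: 6.5
position: [0.607, -0.048, 0.191]
tcp_rot: [0.659, 0.752, 0.0, 0.0]
contact_force: [-0.1, -0.5, 0.8]
grip_width: 0.088
grip_force: 0.0
time_s: 7.5
position: [0.6081, -0.0478, 0.1909]
tcp_rot: [0.659, 0.752, 0.001, 0.001]
contact_force: [6.1, 0.7, -3.7]
grip_width: 0.0134
grip_force: 50.0
```

```bash
python3 -m crank '[[[0,0,-0.3,0,0,0],[0,0,-0.6,0,0,0],[0,0,-0.65,0,0,0],[0,0,-0.65,0,0,0],[0,0,-0.65,0,0,0],[0,0,-0.65,0,0,0],[0,0,-0.65,0,0,0],[0,0,-0.65,0,0,0],[0,0,-0.65,0,0,0],[0,0,-0.65,0,0,0]]]'
```

```text
time_s: 8.5
position: [0.6081, -0.0478, 0.3115]
tcp_rot: [0.659, 0.752, 0.001, 0.0]
contact_force: [9.8, 1.1, -13.9]
grip_width: 0.0135
grip_force: 50.0
```

```bash
python3 -m crank '[[[0,0,-0.15,0,0,0],[0,0,-0.15,0,0,0],[0,0,-0.15,0,0,0],[0,0,-0.15,0,0,0],[0,0,-0.15,0,0,0],[0,0,-0.1,0,0,0],[0,0,-0.05,0,0,0],[0,0,0,0,0,0],[0,0,0,0,0,0],[0,0,0,0,0,0]]]'
```

```text
time_s: 9.5
position: [0.6081, -0.0478, 0.3294]
tcp_rot: [0.659, 0.752, 0.001, 0.0]
contact_force: [9.6, 1.5, -10.5]
grip_width: 0.0138
grip_force: 50.0
```

```bash
python3 -m crank '[[[0,0,-0.1,0,0,0],[0,0,-0.1,0,0,0],[0,0,-0.1,0,0,0],[0,0,-0.1,0,0,0],[0,0,-0.05,0,0,0],[0,0,-0.05,0,0,0],[0,0,0,0,0,0],[0,0,0,0,0,0],[0,0,0,0,0,0],[0,0,0,0,0,0]]]'
```

```text
time_s: 10.5
position: [0.6079, -0.0478, 0.3315]
tcp_rot: [0.659, 0.752, 0.001, -0.002]
contact_force: [29.0, 4.3, -54.6]
grip_width: 0.0134
grip_force: 50.0
```

```bash
python3 -m crank '[[[0,0,0.1,0,0,0],[0,0,0.1,0,0,0],[0,0,0.1,0,0,0],[0,0,0,0,0,0],[0,0,0,0,0,0],[0,0,0,0,0,0],[0,0,0,0,0,0],[0,0,0,0,0,0],[0,0,0,0,0,0],[0,0,0,0,0,0]]]'
python3 -m crank '[[[0,0,0,0,0,0],[0,0,0,0,0,0],[0,0,0,0,0,0],[0,0,0,0,0,0],[0,0,0,0,0,0],[0,0,0,0,0,0],[0,0,0,0,0,0],[0,0,0,0,0,0],[0,0,0,0,0,0],[0,0,-0.5,0,0,0]]]' 1
```

```text
time_s: 11.5
position: [0.608, -0.0478, 0.3314]
tcp_rot: [0.659, 0.752, 0.001, -0.0]
contact_force: [14.7, 1.5, -21.9]
grip_width: 0.0138
grip_force: 50.0
time_s: 12.5
position: [0.6061, -0.0481, 0.3438]
tcp_rot: [0.659, 0.752, -0.001, -0.001]
contact_force: [0.8, -0.2, -0.3]
grip_width: 0.0881
grip_force: 0.0
```

```bash
python3 -m crank '[[[0,0,-0.8,0,0,0],[0,0,-0.9,0,0,0],[0,0,-0.8,0,0,0],[0,0,0,0,0,0],[0,-0.8,0,0,0,0],[0,-1,0,0,0,0],[0,-1,0,0,0,0],[0,-1,0,0,0,0],[0,-1,0,0,0,0],[0,-1,0,0,0,0]]]'
python3 -m crank '[[[0.5,-1,0,0,0,0],[0.97,0.2,0.3,0,0,0],[0.97,0.3,0.4,0,0,0],[0.97,0.3,0.4,0,0,0],[0.97,0.3,0.4,0,0,0],[0.97,0.3,0.4,0,0,0],[0.97,0.3,0.4,0,0,0],[0.97,0.3,0.4,0,0,0],[0.97,0.3,0.4,0,0,0],[0.97,0.3,0.4,0,0,0]]]'
python3 - <<'E'
from h import *
s=r.snapshot("top");cv2.imwrite("pics/t2.png",s["img"][:,:,::-1])
E
```

```text
time_s: 13.5
position: [0.4907, -0.0632, 0.3941]
tcp_rot: [0.659, 0.752, -0.0, -0.0]
contact_force: [0.3, -0.4, -0.2]
grip_width: 0.0881
grip_force: 0.0
time_s: 14.5
position: [0.4992, 0.1247, 0.3239]
tcp_rot: [0.659, 0.752, -0.0, -0.0]
contact_force: [-0.3, 0.3, 0.9]
grip_width: 0.0881
grip_force: 0.0
```

```bash
python3 -m crank '[[[0.91,0.13,0.3,0,0,0],[0.91,0.13,0.3,0,0,0],[0.91,0.13,0.3,0,0,0],[0.91,0.13,0.3,0,0,0],[0.91,0.13,0.3,0,0,0],[0.91,0.13,0.3,0,0,0],[0.91,0.13,0.3,0,0,0],[0.91,0.13,0.3,0,0,0],[0.91,0.13,0.3,0,0,0],[0,0,0,0,0,-0.0222]]]'
python3 -m crank '[[[0,0,0.1,0,0,-0.0222],[0,0,0.1,0,0,-0.0222],[0,0,0.1,0,0,-0.0222],[0,0,0.1,0,0,-0.0222],[0,0,0.1,0,0,-0.0222],[0,0,0.1,0,0,-0.0222],[0,0,0.1,0,0,-0.0222],[0,0,0.1,0,0,-0.0222],[0,0,0.1,0,0,-0.0222],[0,0,0,0,0,0]]]'
python3 - <<'E'
from h import *
s=r.snapshot("wrist");cv2.imwrite("pics/w2.png",s["img"][:,:,::-1])
t=r.snapshot("top"); print(r.observe()["position"],r.observe()["joints"])
for z in (.09,):
  for X in ([.463,.288,z],[.523,.286,z],[.393,.291,z]): print(proj(s,X),proj(t,X))
E
```

```text
time_s: 15.55
position: [0.4999, 0.2917, 0.2699]
tcp_rot: [0.603, 0.797, -0.0, -0.001]
contact_force: [-0.4, 0.0, 0.6]
grip_width: 0.0882
grip_force: 0.0
time_s: 16.55
position: [0.5011, 0.2887, 0.2519]
tcp_rot: [0.022, 1.0, -0.0, -0.001]
contact_force: [0.5, -0.0, -0.8]
grip_width: 0.088
grip_force: 0.0
[0.50120382 0.28915003 0.25244696] [ 0.13568894  0.63270256 -1.06756695  1.67601469  0.59044282  1.19403437
  0.4436415 ]
[[280.45342726 155.60686418]] [[175.34455619 259.04674846]]
[[281.35375444 218.78883078]] [[176.70011152 234.72114176]]
[[280.04776253  70.89725691]] [[173.44074634 287.98455055]]
```

View pics/w2.png

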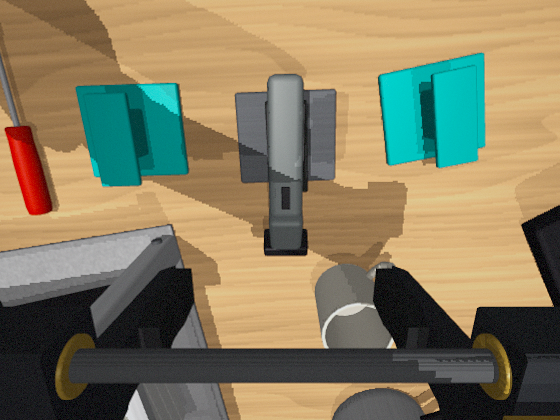

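View pics/t2.png

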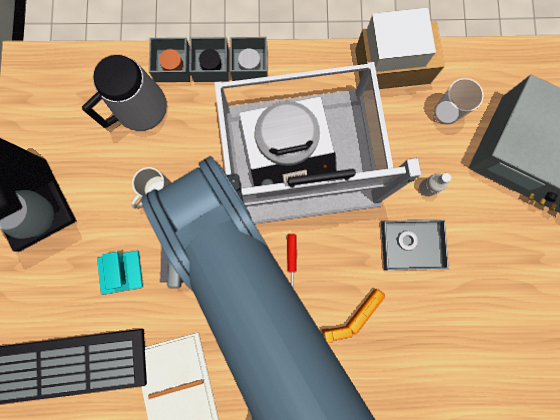

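The scanner sits at x≈270–304 px, with its tail at row 75 and bend at row 214, which puts it about 6 mm further along +y than estimated. The top view shows the sash raised. I'll descend and grip.

```bash
python3 -m crank '[[[0.45,0.05,0.4,0,0,0],[0.45,0.05,0.9,0,0,0],[0.45,0.05,0.95,0,0,0],[0.45,0.03,0.95,0,0,0],[0,0,0.95,0,0,0],[0,0,0.95,0,0,0],[0,0,0.95,0,0,0],[0,0,0.9,0,0,0],[0,0,0.6,0,0,0],[0,0,0.3,0,0,0]]]'
```

```text
time_s: 17.65
position: [0.4649, 0.2945, 0.0944]
tcp_rot: [0.023, 1.0, -0.0, -0.001]
contact_force: [0.4, 0.1, 0.4]
grip_width: 0.0883
grip_force: 0.0
```

```bash
python3 -m crank '[[[0,0,0.4,0,0,0],[0,0,0.4,0,0,0],[0,0,0.3,0,0,0],[0,0,0.27,0,0,0],[0,0,0,0,0,0],[0,0,0,0,0,0],[0,0,0,0,0,0],[0,0,0,0,0,0],[0,0,0,0,0,0],[0,0,0,0,0,0]]]'
python3 -m crank '[[[0,0,0,0,0,0],[0,0,0,0,0,0],[0,0,0,0,0,0],[0,0,0,0,0,0],[0,0,0,0,0,0],[0,0,0,0,0,0],[0,0,0,0,0,0],[0,0,0,0,0,0],[0,0,0,0,0,0],[0,0,0,0,0,0]]]' 0 35
python3 -c "
from h import *
s=r.snapshot('wrist');cv2.imwrite('pics/w3.png',s['img'][:,:,::-1]);o=r.observe();print(o['joints'])"
```

```text
time_s: 18.65
position: [0.4655, 0.2948, 0.0684]
tcp_rot: [0.023, 1.0, 0.0, 0.0]
contact_force: [0.1, 0.6, 0.1]
grip_width: 0.0883
grip_force: 0.0
time_s: 19.65
position: [0.4654, 0.2944, 0.0683]
tcp_rot: [0.023, 1.0, -0.0, -0.0]
contact_force: [-0.3, -1.7, 1.2]
grip_width: 0.0318
grip_force: 35.0
[-0.00487768  0.81421555 -0.88485356  1.87189964  0.82593884  0.87231229
  0.21364029]
```

View pics/w3.png

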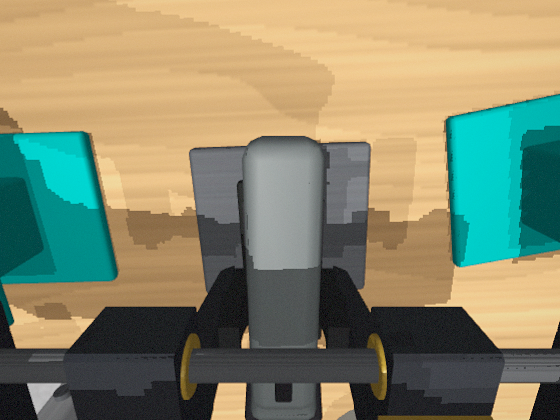

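The scanner is held centrally with its tail edge at row 137. I'll work out the grip offset and refine the label pose from the first top picture.

```bash
python3 - <<'E'
from h import *
np.set_printoptions(precision=4,suppress=True)
w=r.snapshot("wrist");print("tail",onz(w,(285,137),.09),onz(w,(285,137),.08))
s=r.snapshot("top");im=cv2.imread("pics/top0.png")
# label: upsample, bright pixels within ROI
x0,y0=278,166;g=cv2.cvtColor(im,cv2.COLOR_BGR2GRAY)[y0:193,x0:313]
k=8;G=cv2.resize(g,None,fx=k,fy=k,interpolation=cv2.INTER_CUBIC)
m=cv2.morphologyEx((G>95).astype(np.uint8),cv2.MORPH_CLOSE,np.ones((33,33)))
c=max(cv2.findContours(m,0,1)[0],key=cv2.contourArea)
q=cv2.approxPolyDP(cv2.convexHull(c),12,True)[:,0];q2=cv2.boxPoints(cv2.minAreaRect(c));print(len(q),cv2.contourArea(c)/64)
f=lambda p:(np.array(p)+.5)/k-.5+[x0,y0]
print(f(q).tolist(),f(q2).tolist())
M=cv2.moments(c);ctr=f([M["m10"]/M["m00"],M["m01"]/M["m00"]]);print(ctr,onz(s,ctr,.063))
dz=.02*np.cos(np.radians(40))
B=f(q2);B=B[np.argsort(B[:,1])]
up=B[:2][np.argsort(B[:2,0])];
P=[f(q)[np.argmin((f(q)@v))] for v in ([1,1],[-1,1],[-1,-1],[1,-1])] # TL TR BR BL
X=[onz(s,p,.063+z) for p,z in zip(P,(dz,dz,-dz,-dz))]
print(np.array(X)); 
for a,b in ((1,0),(2,3)): d=X[b]-X[a];print(np.linalg.norm(d),np.degrees(np.arctan2(-d[0],d[1])))
# white body rear/left edges: bright mask
hsv=cv2.cvtColor(im,cv2.COLOR_BGR2HSV);mw=((hsv[...,2]>215)&(hsv[...,1]<40)).astype(np.uint8)
mm=np.zeros_like(mw);mm[95:168,238:338]=mw[95:168,238:338]
# left edge: first white per row; top edge: first white per col
L=[(np.where(mm[y])[0].min(),y) for y in range(120,160) if mm[y].any()]
T=[(x,np.where(mm[:,x])[0].min()) for x in range(248,318) if mm[:,x].any()]
for n,E in (("left",L),("rear",T)):
    vx,vy,cx,cy=cv2.fitLine(np.array(E,np.float32),cv2.DIST_HUBER,0,.01,.01).ravel()
    a=onz(s,(cx-20*vx,cy-20*vy),.1);b=onz(s,(cx+20*vx,cy+20*vy),.1);d=b-a;print(n,np.degrees(np.arctan2(d[1],d[0])))
E
```

```text
tail [0.3932 0.2987 0.09  ] [0.3942 0.2987 0.08  ]
4 312.375
[[306.1875, 169.8125], [307.1875, 182.0625], [284.0625, 185.8125], [282.6875, 173.9375]] [[281.6588125228882, 173.91425609588623], [306.09340476989746, 168.9779748916626], [308.7404479980469, 182.0808448791504], [284.3058567047119, 187.0171241760254]]
[295.0521 177.9845] [ 0.6695 -0.0122  0.063 ]
[[ 0.677   0.0201  0.0783]
 [ 0.6871 -0.0406  0.0783]
 [ 0.6615 -0.0448  0.0477]
 [ 0.6523  0.0164  0.0477]]
0.061530740828527906 9.421011316609741
0.061949807277382515 8.618212543159292
left -168.92973720262216
rear -78.14784771000804
```

```bash
python3 -m crank '[[[0,0,-0.3,0,0,0],[0,0,-0.7,0,0,0],[0,0,-1,0,0,0],[0,0,-1,0,0,0],[0.4,0,-1,0,0,0],[0.7,0,-1,0,0,0],[0.7,0,-1,0,0,0],[0.7,0,-1,0,0,0],[0.4,0,0,0,0,0],[0,0,0,0,0,0]]]'
python3 -c "
from h import *
o=r.observe();print(o['joints'])"
```

```text
time_s: 20.8
position: [0.4067, 0.2975, 0.2086]
tcp_rot: [0.022, 1.0, -0.0, 0.0]
contact_force: [0.5, 0.5, -3.0]
grip_width: 0.0317
grip_force: 35.0
[ 0.11172674  0.56870773 -1.09561264  1.90513176  0.59117965  1.03639876
  0.28714536]
```

```bash
python3 -m crank '[[[-0.05,-0.6,0,0,0,0],[-0.05,-0.98,0,0,0,0],[-0.05,-0.98,0,0,0,0],[-0.05,-0.98,0,0,0,0],[-0.05,-0.98,0,0,0,0],[-0.05,-0.98,0,0,0,0],[-0.05,-0.98,0,0,0,0],[-0.05,-0.98,0,0,0,0],[-0.05,-0.98,0,0,0,0],[-0.05,-0.98,0,0,0,0]]]'
python3 -m crank '[[[-0.05,-0.98,0,0,0,0],[-0.05,-0.98,0,0,0,0],[-0.05,-0.98,0,0,0,0],[-0.05,-0.98,0,0,0,0],[-0.05,-0.98,0,0,0,0],[-0.05,-0.98,0,0,0,0],[-0.05,-0.98,0,0,0,0],[0,-0.98,0,0,0,-0.0117],[0,-0.4,0,0,0,-0.0117],[0,0,0,0,0,-0.0117]]]'
python3 -c "
from h import *
o=r.observe();print(o['joints']); q=Ro.from_quat(o['tcp_rot']).as_matrix();d=np.array([.498,-.0425,.1527])-o['position'];print(q,q.T@d/.02)"
```

```text
time_s: 21.8
position: [0.409, 0.1073, 0.2075]
tcp_rot: [0.023, 1.0, 0.0, -0.001]
contact_force: [0.3, -0.1, -2.3]
grip_width: 0.0315
grip_force: 35.0
time_s: 22.8
position: [0.4089, -0.0583, 0.2074]
tcp_rot: [-0.088, 0.996, 0.0, -0.001]
contact_force: [0.1, 0.6, -3.4]
grip_width: 0.0314
grip_force: 35.0
[ 1.05534892  0.4290827  -1.21669624  2.11107472  0.50393645  0.93901876
  1.3014271 ]
[[-9.84665047e-01 -1.74449895e-01 -1.40691260e-03]
 [-1.74450639e-01  9.84665829e-01  4.23744328e-04]
 [ 1.31141661e-03  6.62683030e-04 -9.99998921e-01]] [-4.52805195e+00 -3.39409272e-03  2.72841803e+00]
```

```bash
python3 -m crank '[[[0,0,0.5,0,0,0],[0,0,0.8,0,0,0],[0,0,0.8,0,0,0],[0,0,0.63,0,0,0],[-0.3,0,0,0,0,0],[-0.5,0,0,0,0,0],[-0.5,0,0,0,0,0],[-0.5,0,0,0,0,0],[-0.5,0,0,0,0,0],[-0.2,0,0,0,0,0]]]'
python3 -c "
from h import *
s=r.snapshot('scene')['img'];t=r.snapshot('top')['img']
cv2.imwrite('pics/c2.png',np.hstack([crop(s,170,120,200,200,2),crop(t,215,120,160,160,2.5)]))
o=r.observe();print(o['joints'])"
```

```text
time_s: 23.8
position: [0.46, -0.0471, 0.1541]
tcp_rot: [-0.088, 0.996, 0.0, 0.001]
contact_force: [-0.0, -0.2, -3.2]
grip_width: 0.0317
grip_force: 35.0
[ 0.84020141  0.58018212 -1.05663455  2.05028125  0.65780339  0.89495154
  1.15993947]
```

View pics/c2.png

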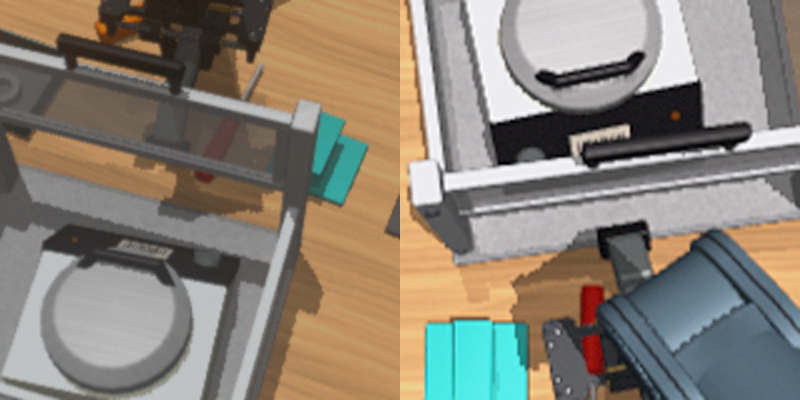

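The scene crop shows the label at about (240,243). The top crop shows the head's front edge at about (304.5,210), still short of the sash. I'll cross-check both before the last step.

```bash
python3 - <<'E'
from h import *
np.set_printoptions(precision=4,suppress=True)
a=r.snapshot("scene");b=r.snapshot("top")
X=np.array([.669,-.0125,.063]);print("pred scene label",proj(a,X),"tri",tri(a,(241.5,243.5),b,(295.05,177.98)))
o=r.observe();q=Ro.from_quat(o["tcp_rot"]).as_matrix();f=-q[:,0]
org=np.array(o["position"])-.002*f-[0,0,.0083]
for side in(-1,1):
  l=np.array([-f[1],f[0],0])*.025*side
  beam=f*np.cos(np.radians(40))-np.array([0,0,np.sin(np.radians(40))]);n=f*np.sin(np.radians(40))+np.array([0,0,np.cos(np.radians(40))])
  W=org+.114*f-[0,0,.03]; print("pred head upper front corner",proj(b,W+.014*n+l), "lower",proj(b,W-.014*n+l))
print("window",W,"to go",q.T@(np.array([.498,-.0425,.1527])-o["position"])/.02)
g=b["img"][200:225,290:325].astype(int).sum(2)
for y in range(0,22): print(200+y,"".join("#" if v<130 else "." for v in g[y]))
E
```

```text
pred scene label [[242.448  243.6479]] tri (array([ 0.6697, -0.0133,  0.0641]), np.float64(0.0023749155954234844))
pred head upper front corner [[312.9191 207.4097]] lower [[313.6168 215.8112]]
pred head upper front corner [[292.6825 211.2457]] lower [[293.7582 219.5875]]
window [ 0.5683 -0.028   0.1152] to go [-2.0102 -0.1013  0.0434]
200 ...................................
201 ...................................
202 ...................................
203 ...................................
204 ...................................
205 ...................................
206 ...................................
207 ...................................
208 ...................................
209 ......................#............
210 .................######............
211 .........###############...........
212 ....####################...........
213 ....###############................
214 ....##########.....................
215 ....####..............###..........
216 ....####...............#...........
217 ....####...............##..........
218 ....#####..............##..........
219 .....####...............#..........
220 .....####...............#..........
221 .....####..........................
```

```bash
python3 -m crank '[[[-0.4,0,0,0,0,0],[-0.5,0,0,0,0,0],[-0.5,0,0,0,0,0],[-0.4,0,0.04,0,0,0],[-0.25,0,0,0,0,0],[0,0,0,0,0,0],[0,0,0,0,0,0],[0,0,0,0,0,0],[0,0,0,0,0,0],[0,0,0,0,0,0]]]'
python3 - <<'E'
from h import *
np.set_printoptions(precision=4,suppress=True)
s=r.snapshot('scene')['img'];t=r.snapshot('top')['img']
cv2.imwrite('pics/c3.png',np.hstack([crop(s,195,150,100,100,4),crop(t,265,150,100,100,4)]))
o=r.observe();q=Ro.from_quat(o["tcp_rot"]).as_matrix();f=-q[:,0]
print(o["position"],np.array(o["position"])-.002*f-[0,0,.0083]+.114*f-[0,0,.03],f,o["contact_force"])
E
```

```text
time_s: 25.0
position: [0.4985, -0.0405, 0.1529]
tcp_rot: [-0.088, 0.996, -0.0, -0.0]
contact_force: [0.1, 0.4, -1.7]
grip_width: 0.0318
grip_force: 35.0
[ 0.4987 -0.0405  0.1529] [ 0.6089 -0.0209  0.1146] [ 0.9847  0.1745 -0.0001] [ 0.0193 -0.3942 -2.4407]
```

View pics/c3.png

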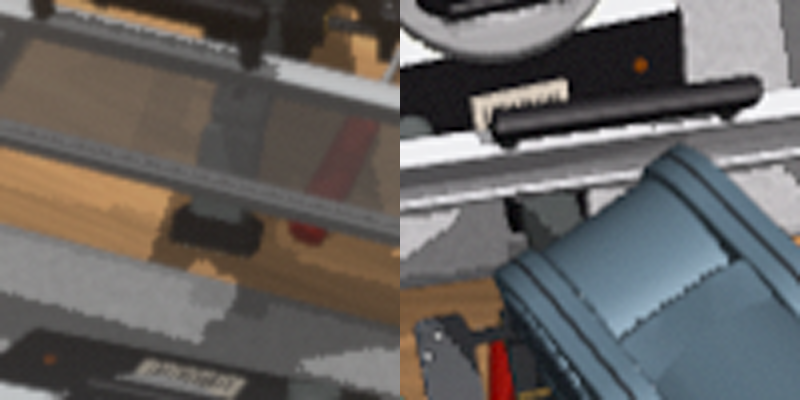

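The head is under the raised sash and facing the label, with a computed distance of about 80 mm. Now I'll hold it there.

```bash
for i in 1 2 3; do python3 -m crank '[[[0,0,0,0,0,0],[0,0,0,0,0,0],[0,0,0,0,0,0],[0,0,0,0,0,0],[0,0,0,0,0,0],[0,0,0,0,0,0],[0,0,0,0,0,0],[0,0,0,0,0,0],[0,0,0,0,0,0],[0,0,0,0,0,0]]]' | head -2; done
python3 -m crank '[[[0.4,0,0,0,0,0],[0.6,0,0,0,0,0],[0.6,0,0,0,0,0],[0.6,0,0,0,0,0],[0.6,0,0,0,0,0],[0.6,0,0,0,0,0],[0.6,0,-0.3,0,0,0],[0.5,0,-0.8,0,0,0],[0,0,-0.8,0,0,0],[0,0,-0.8,0,0,0]]]'
python3 -c "
from h import *
o=r.observe();print(o['joints'])"
```

```text
time_s: 26.1
position: [0.4988, -0.0404, 0.1529]
time_s: 27.1
position: [0.4988, -0.0404, 0.1529]
time_s: 28.1
position: [0.4988, -0.0403, 0.1529]
time_s: 29.1
position: [0.4091, -0.0563, 0.2073]
tcp_rot: [-0.088, 0.996, -0.0, -0.0]
contact_force: [0.4, 0.2, -1.7]
grip_width: 0.0315
grip_force: 35.0
[ 1.03900494  0.41756371 -1.19852046  2.11238363  0.49076312  0.93111974
  1.30902211]
```

```bash
python3 -m crank '[[[0,0,0,0,0,0.0117],[0,0.5,0,0,0,0.0117],[0,0.8,0,0,0,0.0117],[0,0.98,0,0,0,0],[0,0.98,0,0,0,0],[0,0.98,0,0,0,0],[0,0.98,0,0,0,0],[0,0.98,0,0,0,0],[0,0.98,0,0,0,0],[0,0.98,0,0,0,0]]]'
python3 -m crank '[[[0.1,0.98,0,0,0,0],[0.1,0.98,0,0,0,0],[0.1,0.98,0,0,0,0],[0.1,0.98,0,0,0,0],[0.1,0.98,0,0,0,0],[0.1,0.98,0,0,0,0],[0.1,0.98,0,0,0,0],[0.1,0.9,0,0,0,0],[0.1,0.7,0,0,0,0],[0,0,0,0,0,0]]]'
python3 -c "
from h import *
o=r.observe();q=Ro.from_quat(o['tcp_rot']).as_matrix();print(o['tcp_rot'],q.T@(np.array([.4654,.2944,.0690])-o['position'])/.02)"
```

```text
time_s: 30.1
position: [0.4142, 0.1073, 0.2068]
tcp_rot: [0.023, 1.0, -0.0, 0.0]
contact_force: [0.1, -0.9, -1.6]
grip_width: 0.0321
grip_force: 35.0
time_s: 31.1
position: [0.4036, 0.2784, 0.2072]
tcp_rot: [0.021, 1.0, 0.001, 0.0]
contact_force: [1.1, -0.8, -2.9]
grip_width: 0.0316
grip_force: 35.0
[2.10844736e-02 9.99777363e-01 8.18199445e-04 2.02511580e-05] [-3.05588985  0.9194161   6.91061905]
```

```bash
python3 -m crank '[[[-0.5,0.3,0,0,0,0],[-0.7,0.3,0,0,0,0],[-0.7,0.3,0.5,0,0,0],[-0.7,0,0.8,0,0,0],[-0.46,0,0.8,0,0,0],[0,0,0.8,0,0,0],[0,0,0.8,0,0,0],[0,0,0.7,0,0,0],[0,0,0.5,0,0,0],[0,0,0,0,0,0]]]' >/dev/null
python3 -c "
from h import *
o=r.observe();q=Ro.from_quat(o['tcp_rot']).as_matrix();print(o['tcp_rot'],o['position'],q.T@(np.array([.4654,.2944,.0683])-o['position'])/.02)"
```

```text
[ 2.21878146e-02  9.99753147e-01 -6.77220214e-04 -9.41568373e-04] [0.46548877 0.29145606 0.1075584 ] [0.00732803 0.14959497 1.96273004]
```

```bash
python3 -m crank '[[[0,0.15,0.5,0,0,0],[0,0,0.5,0,0,0],[0,0,0.4,0,0,0],[0,0,0.25,0,0,0],[0,0,0.15,0,0,0],[0,0,0.1,0,0,0],[0,0,0,0,0,0],[0,0,0,0,0,0],[0,0,0,0,0,0],[0,0,0,0,0,0]]]'
```

```text
time_s: 33.1
position: [0.4667, 0.2951, 0.0711]
tcp_rot: [0.023, 1.0, 0.0, 0.0]
contact_force: [-0.1, 0.3, -3.2]
grip_width: 0.0315
grip_force: 35.0
```

```bash
python3 -m crank '[[[0.05,0,0.05,0,0,0],[0,0,0.05,0,0,0],[0,0,0.04,0,0,0],[0,0,0,0,0,0],[0,0,0,0,0,0],[0,0,0,0,0,0],[0,0,0,0,0,0],[0,0,0,0,0,0],[0,0,0,0,0,0],[0,0,0,0,0,0]]]'
```

```text
time_s: 34.1
position: [0.4655, 0.295, 0.0682]
tcp_rot: [0.022, 1.0, -0.0, -0.0]
contact_force: [-2.3, -1.9, 4.8]
grip_width: 0.0318
grip_force: 35.0
```

Contact with the stand (force reversed to +4.8 N) at the original pose. Releasing now and backing off upward.

```bash
python3 -m crank '[[[0,0,0,0,0,0],[0,0,0,0,0,0],[0,0,0,0,0,0],[0,0,0,0,0,0],[0,0,0,0,0,0],[0,0,0,0,0,0],[0,0,0,0,0,0],[0,0,0,0,0,0],[0,0,0,0,0,0],[0,0,-0.2,0,0,0]]]' 1
python3 -m crank '[[[0,0,-0.5,0,0,0],[0,0,-0.8,0,0,0],[0,0,-0.9,0,0,0],[0,0,-0.9,0,0,0],[-0.3,0,-0.9,0,0,0],[-0.5,0,-0.9,0,0,0],[-0.5,0,-0.9,0,0,0],[-0.5,0,-0.9,0,0,0],[0,0,-0.9,0,0,0],[0,0,0,0,0,0]]]'
python3 -c "
from h import *
w=r.snapshot('wrist')['img'];t=r.snapshot('scene')['img']
cv2.imwrite('pics/c4.png',np.hstack([crop(w,0,0,560,420,.7),crop(t,100,110,320,240,1.25)[:294,:400]]))
o=r.observe();print(o['position'])"
```

```text
time_s: 35.1
position: [0.4653, 0.2948, 0.0719]
tcp_rot: [0.023, 1.0, -0.0, -0.0]
contact_force: [-0.3, -0.2, -0.1]
grip_width: 0.088
grip_force: 0.0
time_s: 36.1
position: [0.5022, 0.2947, 0.2274]
tcp_rot: [0.022, 1.0, 0.001, 0.002]
contact_force: [-0.2, 1.1, -0.5]
grip_width: 0.0882
grip_force: 0.0
[0.5009855  0.29348414 0.22445635]
```

View pics/c4.png

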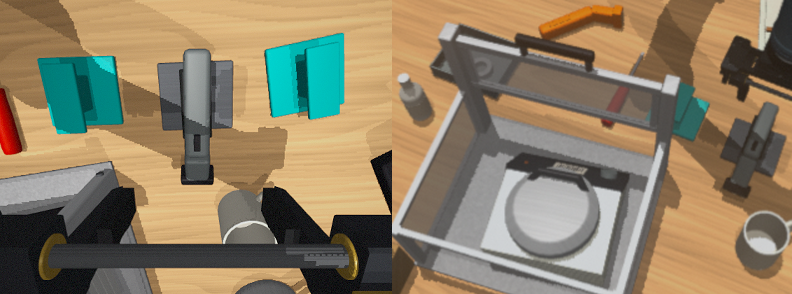

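The scanner lies back on its stand as before (wrist crop around (198,110)), the sash is still up, and everything else is where it was. Settling the arm, then handing in.

```bash
python3 -m crank '[[[0,0,0,0,0,0],[0,0,0,0,0,0],[0,0,0,0,0,0],[0,0,0,0,0,0],[0,0,0,0,0,0],[0,0,0,0,0,0],[0,0,0,0,0,0],[0,0,0,0,0,0],[0,0,0,0,0,0],[0,0,0,0,0,0]]]' && python3 -c "
from rig import r
print(r.close_job())"
```

```text
time_s: 37.2
position: [0.5015, 0.2934, 0.2241]
tcp_rot: [0.023, 1.0, -0.0, 0.0]
contact_force: [-0.0, -0.1, 0.1]
grip_width: 0.0881
grip_force: 0.0
the job is handed in; nothing more can be done
None
```

The job is handed in at 37 s, with no verdict returned: the sash is up against its stop, the scanner was held still about 8 cm (computed) from the label for over 3 s, and it is back on its stand and released.

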